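# Hang up the scoop and hold the flour bin open

## Robot

A 6-joint arm with a two-finger parallel gripper is mounted at the origin on a cart in front of the work surface, level with it; the furniture and walls round the work are solid. World frame = base frame: x ahead of the robot, y to its left, z up, the work surface at z = 0. Lengths are in m, angles in rad, forces in N, time in s.
With the tool pointing down it reaches from about 0.35 to 0.875 m from the base axis. Payload 15.5 kg.
Tool frame: the origin (TCP) lies at the centre of the arm's flange, where the gripper is bolted on; the fingertips stand 173 mm ahead of it and the grasp point (between the pads) lies 155 mm ahead of it (bot.grasp_offset is the distance from the TCP to the grasp point, in m); z points along the fingers, y is the line along which they close (so a half turn about z gives the same grasp; the last joint's range is limited). The gripper opens to 85 mm and grips with 20 to 120 N. Pads are 22 mm wide; open, the fingers measure 114 mm over their backs; the gripper's body (76 mm by 85 mm) begins 54 mm behind the grasp point. The pads swing forward as they close: fully open they stand 13 mm farther back than shut.
Start: joints at [1.181, 0.494, 1.345, -0, 1.302, -0.096], TCP at [0.182, 0.598, 0.405] pointing down, gripper open.
Joint ranges: [-2.91, 2.91], [-0.82, 2.16], [0.22, 2.67], [-1.22, 4.37], [0.12, 2.79], [-3.08, 3.08]. Speed limits (rad/s): [1.89, 1.89, 2.57, 3.01, 3.01, 3.01].

## Interface

Orientations are given as [roll, pitch, yaw] about the fixed x, y, z axes, in that order (R = Rz(yaw) Ry(pitch) Rx(roll)).
In Python, from plant import get_state, optics, bot, finder gives the robot as it stands.
- The arm moves only by the tool apply_moves, never from a script. Its argument "targets" is a list of rows, each a list of 7 numbers: the shift along the tool's x, y, z in m, then the turn, a rotation vector about the tool's x, y, z in rad, then the opening, from 0 (shut) to 1 (fully open). In form: [[x, y, z, ax, ay, az, grip], ...]. A call has 1 to 12 rows; each row is the pose to reach, as a shift and turn from the pose commanded when the call began, along the tool's axes at that moment; what a row does not reach only later rows make up. A row lasts 1/10 s, in which the tool goes at most 50 mm and 8.59 degrees, less where a joint would pass 70% of its speed; a pose out of reach is approached as far as the arm can. A call with a gripper value outside its range is refused whole. The fingers move at their own pace and stop on an object; "squeeze" is the grip in N (left out, the last holds). Time passes only in rows, so rows that repeat a pose let the fingers close. It gives the time, the measured TCP pose, the force, the opening and the grip force at its end, in the units of the state.
- get_state(): the state, without advancing time (a new reading comes with each control period).
- optics.snapshot(name): name is "scene" or "top" or "wrist"; returns a dict with "color" (384x512x3 uint8, red, green, blue), "K" (3x3 intrinsics, pixels), "rvec" (rotation vector, rad) and "tvec" (3), from world to camera coordinates, as OpenCV has them. Camera axes: x right, y down, z forward; pixel columns grow to the right and rows downward; lengths in m; the calibration is good to about 2 mm. A picture is of the moment at which its call begins. There is no depth.
- bot.finish_job(): hands the job in; it is judged then, once.
Trained networks look in a picture, given as the dict that the camera call returned (one of the last four; its "shot" number tells which), for a name from the list of things; names that differ only in an ending like _2 or _b are one class to them, and where a whole thing is asked for, a point or a joint stands for the part that bears it (a point fixed in the world has none). Each returns a list of dicts, best first, with "p" (0 to 1); they miss things now and then, are a little off and sometimes report something else, mostly with a low value. They report only what shows in the picture. A call takes as long as a camera call. They do not tell look-alikes from the thing itself.
- finder.boxes_of(picture, name): "location" ([row, column] in pixels, amid what is visible of it).
- finder.trace(picture, name): "region" (384x512 bool, what is visible of it) and "location" ([row, column] in pixels, amid what is visible of it).
- finder.spot_point(picture, name): "location" ([row, column] in pixels: a listed point, or the origin of a listed thing).
The state is a dict: "clock": time; "qpos": joint angles; "qd": joint speeds; "joint_torque": joint torques, N m; "ee_pos": TCP position; "ee_rot": TCP orientation; "ft_force": force on the tool from outside, world axes, zero at the start; "wrist_torque": the same for the moment, N m; "grip_width": finger opening in m; "gripper_force": force on a finger pad.
Only numpy, scipy, OpenCV 4.12 (cv2) and the standard library are available. Lean on these libraries where they do the work, as an engineer would, in place of code of your own. Each camera call takes 0.05 s, during which the arm holds its last target. There are 200 camera calls.

## Task

The flour bin is to be refilled. Take the blue measuring scoop that stands on its lid, hook it over the top bar of the rail about 6 cm or more to one side of the orange marker, slide it along the bar, without lifting it off, until it is in line with the marker, and let go of it. Then raise the bin's lid by its bar handle and hold it open at 45 degrees: the lid falls shut if released, so finish while still holding it there, and leave the spice jar, pepper shaker and glass egg cup alone.

Things in the scene. Friction and masses are not known exactly. Their poses are not given: they have to be found in the camera images.
- scoop_grip (a point): Centre of the white grip block at the top of the loose blue measuring scoop (about 90 g). The block is 16 (x) x 24 (y) x 48 (z) mm, best pinched across its 24 mm. Scoop axes: z up, +x from the cup to the hook, y across. The scoop's flat underside is 130 mm below this point, its top 24 mm above. Open cup 56 (x) x 50 (y) x 45 mm high, its centre 32 mm to -x of this point; upright handle 8 (x) x 22 (y) mm below the block. It starts standing upright on the closed lid.
- scoop_hook (a point): Scoop: middle of the underside of the hook, the point that rests on the top bar; 16 mm to +x and 32 mm below scoop_grip, same axes. The hook is a slot open downward, 24 mm wide in x, 20 mm long in y, between the handle's back face (12 mm to -x) and a 6 mm lip (12 mm to +x) that reaches 18 mm below this point. Freely hung with the cup on the rail's -x side, the scoop's weight swings it about 12 degrees until its handle leans on the lower bar.
- rail_top (a point): Fixed rail stand: highest point of the top bar, midway along it. Axes: y along the bars, z up, -x is the side facing the robot, where the cup hangs. Steel bars of 12 mm diameter, the axis of the top one 150 mm and the lower one 90 mm above the worktop, one straight above the other; both run 148 mm either way to 14 mm posts (18 mm balls on top, highest point 163 mm). Wooden foot 100 (x) x 320 (y) x 14 mm. Position and yaw vary.
- marker_mid (a point): Orange marker clip on the lower bar, 16 mm wide along the bar and 44 mm tall, standing behind the bar (+x side); this point is on the lower bar's axis at the clip's middle; axes as the rail's. Its place along the bar varies, from 30 mm to -y to 50 mm to +y of the middle.
- bin_lid (a joint): Angle of the flour bin's lid (rad): 0 closed, grows as it opens, at most 1.4. The hinge is free, so the lid falls shut when let go. Lid about 0.4 kg.
- lid_bar (a point): Centre of the lid's dark round bar handle, 12 mm diameter, parallel to the hinge (lid's x), free between its two arms for 90 mm. 222 mm from the hinge axis; 50 mm beyond the lid's free edge and 90 mm above the worktop when closed. It lies on the bin's -y side. Axes turn with the lid: -y from hinge to bar, z out of the lid's top.
- lid_hinge (a point): Point on the hinge axis midway along the bin's +y rim, 90 mm above the worktop. Fixed. Bin axes: x along the hinge, -y from hinge towards the bar handle, z up. White bin 180 (x) x 170 (y) x 85 mm high, wooden lid 190 (x) x 172 (y) x 10 mm. Position and yaw vary.
- lid_middle (a point): Middle of the lid's top face (95 mm above the worktop when closed); turns with the lid.
- scoop: The scoop as a whole; origin in the middle of the cup's underside; z up, +x towards the hook.
- spice_jar_mid (a point): Bystander: loose spice jar with black cap, 45 mm diameter, 105 mm high; its centre.
- pepper_mid (a point): Bystander: loose pepper shaker with grey top, 44 mm diameter, 90 mm high; its centre.
- egg_cup_mid (a point): Bystander: loose small clear glass egg cup, 49 mm diameter, 61 mm high; its centre.
Not all that is in view belongs to the job. Of the things that look like the scoop, the smaller one is meant.

How it is judged:
By the outcome, as a careful person would: the job done as asked, in the order asked, and still so for the second after the job is handed in, while the arm keeps its last pose, push and grip.
It also fails if it takes over 64 s, if anything falls off the work surface, if the arm or the gripper's body presses on something with over 40 N, if the wrist force passes 120 N, or if a joint passes its speed limit or range.

## Working session

There is one attempt and no reset: what is moved stays moved. The work goes in short steps, Python scripts to look and compute and a tool call to move; the robot and the scene stay as the last step left them, time stands still between calls to the robot, and variables do not carry over. Pictures are saved under pics/ and viewed, at most 10 in all, crops included, and the job is handed in when it is done.

Besides the shell and the picture viewer there is one more tool, called after ">>>" as name(argument=value, ...), one argument or row to a line, values as JSON. apply_moves: Moves the arm, as the interface text tells. Its arguments: {"type":"object","properties":{"targets":{"type":"array","items":{"type":"array","items":{"type":"number"}}},"squeeze":{"type":"number"}},"required":["targets"]}

```bash
ls; mkdir -p pics; cat > h.py <<'E'
import numpy as np, cv2
from scipy.spatial.transform import Rotation as Rn
from plant import get_state, optics, bot, finder
def proj(s,P):
    return cv2.projectPoints(np.array(P,float).reshape(-1,1,3),s['rvec'],s['tvec'],s['K'],None)[0][:,0]
def ray(s,rc):
    R=cv2.Rodrigues(np.array(s['rvec'],float))[0]; t=np.array(s['tvec'],float).ravel()
    d=R.T@np.linalg.inv(s['K'])@np.array([rc[1],rc[0],1.]); return -R.T@t,d/np.linalg.norm(d)
def atz(s,rc,z):
    o,d=ray(s,rc); return o+d*(z-o[2])/d[2]
def tri(obs):
    A=0;b=0
    for s,rc in obs:
        o,d=ray(s,rc);M=np.eye(3)-np.outer(d,d);A=A+M;b=b+M@o
    return np.linalg.solve(A,b)
def save(s,n,crop=None,f=1):
    im=s['color'][:,:,::-1]
    if crop: r0,r1,c0,c1=crop; im=im[r0:r1,c0:c1]
    cv2.imwrite('pics/'+n,cv2.resize(im,None,fx=f,fy=f,interpolation=cv2.INTER_CUBIC))
E
cat > a.py <<'E'
from h import *
S={n:optics.snapshot(n) for n in('scene','top')}
im=np.hstack([S['scene']['color'],S['top']['color']])
for n in S: save(S[n],n+'0.png',None,1.5)
for k in ['scoop_grip','scoop_hook','rail_top','marker_mid','lid_bar','lid_hinge','lid_middle','scoop','spice_jar_mid','pepper_mid','egg_cup_mid']:
    for n in S: print(k,n,[(np.round(d['location']).astype(int).tolist(),round(d['p'],2)) for d in finder.spot_point(S[n],k)[:4]])
print(get_state())
for n in S: o,d=ray(S[n],[192,256]); print(n,o,d)
E
python3 a.py
```

```text
pics
scoop_grip scene [([326, 269], 0.95), ([186, 269], 0.84)]
scoop_grip top [([200, 237], 0.92), ([216, 124], 0.86)]
scoop_hook scene [([194, 260], 0.74), ([346, 268], 0.65)]
scoop_hook top [([213, 126], 0.7), ([195, 234], 0.66)]
rail_top scene [([121, 281], 0.92)]
rail_top top [([195, 378], 0.9), ([196, 374], 0.26)]
marker_mid scene [([137, 280], 0.41)]
marker_mid top [([195, 374], 0.61)]
lid_bar scene [([192, 272], 0.75), ([187, 273], 0.69)]
lid_bar top [([201, 237], 0.66), ([196, 276], 0.64), ([195, 375], 0.22)]
lid_hinge scene [([123, 280], 0.73), ([252, 276], 0.65), ([227, 275], 0.52)]
lid_hinge top [([213, 204], 0.69)]
lid_middle scene [([226, 276], 0.62)]
lid_middle top [([209, 232], 0.69)]
scoop scene [([223, 282], 0.84), ([345, 268], 0.79)]
scoop top [([215, 153], 0.96), ([214, 235], 0.79)]
spice_jar_mid scene [([189, 232], 0.69), ([227, 276], 0.32)]
spice_jar_mid top []
pepper_mid scene [([159, 249], 0.57)]
pepper_mid top [([170, 336], 0.44)]
egg_cup_mid scene [([199, 260], 0.59)]
egg_cup_mid top [([188, 286], 0.6), ([213, 207], 0.26)]
{'clock': 1.2, 'qpos': array([ 1.18049759e+00,  4.93634148e-01,  1.34548420e+00, -5.36484125e-06,
        1.30254195e+00, -9.54919073e-02]), 'qd': array([-0.00056363, -0.00024827, -0.00066324, -0.00033756,  0.00165022,
        0.00085705]), 'joint_torque': array([-7.47408107e-03, -8.82020831e+01, -3.84255838e+01, -8.32022088e-04,
        9.56224430e-04,  3.42143107e-05]), 'ee_pos': array([0.18159232, 0.59804473, 0.40466108]), 'ee_rot': array([-3.14152483e+00, -1.30002215e-06,  2.84678724e+00]), 'ft_force': array([-7.44705733e-04,  1.63392772e-01,  1.17803483e+00]), 'wrist_torque': array([-0.04896096,  0.01423025,  0.05019606]), 'gripper_force': 0.0, 'grip_width': 0.08544584874282857}
scene [0.36861019 0.71840953 0.77774704] [ 0.14348361 -0.72006721 -0.67890771]
top [0.44880891 0.05249804 1.2067329 ] [ 0.03164633 -0.00498064 -0.99948672]
```

View pics/scene0.png

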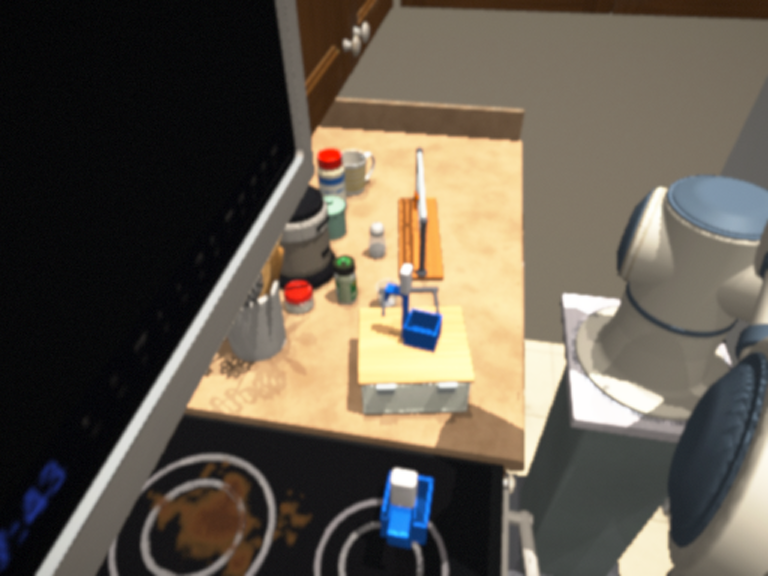

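View pics/top0.png

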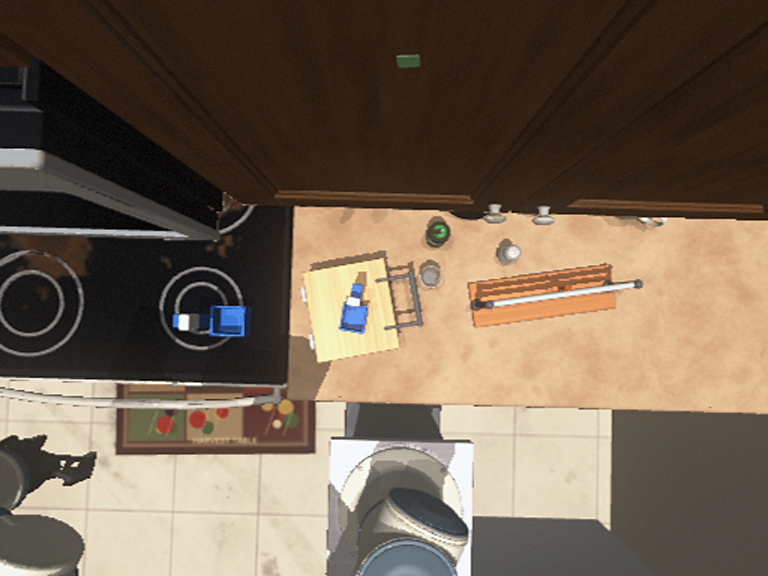

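The two candidate scoops (pixels in the 1.5x views) are the large blue one on the stove, top (212,322) and scene (407,505), and the smaller one on the bin lid, top (355,308) and scene (415,310). I choose the one on the lid. The rail is at top (555,295), and the marker isn't resolved yet.

```bash
cat > b.py <<'E'
from h import *
S={n:optics.snapshot(n) for n in('scene','top')}
t=S['top'];s=S['scene']
g=tri([(t,[200,237]),(s,[186,269])]);print('grip',g, atz(t,[200,237],.225))
print('lid corners',[atz(t,[r/1.5,c/1.5],.095).round(3).tolist() for r,c in [(268,303),(252,385),(348,398),(362,317)]])
print('bar ends',[atz(t,[r/1.5,c/1.5],.09).round(3).tolist() for r,c in [(264,410),(324,422)]])
print('rail posts',[atz(t,[r/1.5,c/1.5],.158).round(3).tolist() for r,c in [(304,479),(284,638)]])
print('rail', atz(t,[195,378],.156))
for k,z in [('spice_jar_mid',.05),('pepper_mid',.045),('egg_cup_mid',.03)]:
    for n in S:
        for d in finder.trace(S[n],k)[:2]: print(k,n,d['p'],d['location'],atz(S[n],d['location'],z))
r,d=ray(t,[130,256]);print('cab',r,d)
save(s,'crop1.png',(90,290,200,340),4)
w=optics.snapshot('wrist'); o,d=ray(w,[192,256]);print('wristcam',o,d); print(w['K'],Rn.from_euler('xyz',get_state()['ee_rot']).as_matrix().T@(o-get_state()['ee_pos']),Rn.from_euler('xyz',get_state()['ee_rot']).as_matrix().T@cv2.Rodrigues(w['rvec'])[0].T)
E
python3 b.py
```

```text
grip [0.4580619  0.09947598 0.21917728] [0.45637845 0.09897882 0.225     ]
lid corners [[0.52, 0.216, 0.095], [0.559, 0.047, 0.095], [0.361, 0.014, 0.095], [0.328, 0.18, 0.095]]
bar ends [[0.536, -0.006, 0.09], [0.412, -0.034, 0.09]]
rail posts [[0.456, -0.139, 0.158], [0.505, -0.451, 0.158]]
rail [ 0.48423693 -0.31211415  0.156     ]
spice_jar_mid scene 0.95 [186.6, 228.6] [ 0.61192145 -0.06328904  0.05      ]
spice_jar_mid top 0.78 [154.6, 292.3] [ 0.61059305 -0.0674863   0.05      ]
pepper_mid scene 0.58 [159.5, 249.5] [ 0.57610661 -0.21755738  0.045     ]
pepper_mid top 0.44 [165.2, 336.5] [ 0.58109784 -0.2132358   0.045     ]
pepper_mid top 0.38 [210.6, 235.6] [0.42333338 0.11091194 0.045     ]
egg_cup_mid top 0.76 [186.8, 289.3] [ 0.50655092 -0.06247674  0.03      ]
cab [0.44880891 0.05249804 1.2067329 ] [ 2.01945138e-01  3.25164507e-04 -9.79396781e-01]
wristcam [0.10768014 0.62013583 0.37323416] [ 0.27726297 -0.08042077 -0.95742245]
[[284.90666977   0.         254.85896848]
 [  0.         284.90666977 194.5668114 ]
 [  0.           0.           1.        ]] [ 0.07714269 -0.00032286  0.03143227] [[-1.22623814e-03 -9.54785065e-01 -2.97294425e-01]
 [ 9.99999248e-01 -1.17228896e-03 -3.59755250e-04]
 [-5.02603257e-06 -2.97294643e-01  9.54785785e-01]]
```

View pics/crop1.png

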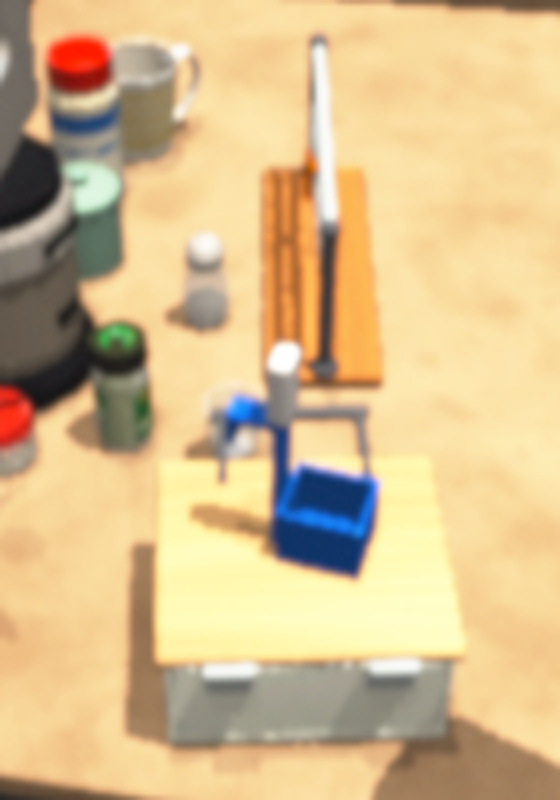

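```bash
cat >> h.py <<'E'
def go(grasp,s,tilt=0):
    """row numbers for the grasp point at grasp, object yaw s (tool y along object y, tool x along object -x), tilt about object x"""
    st=get_state(); R0=Rn.from_euler('xyz',st['ee_rot'])
    R1=Rn.from_euler('z',s)*Rn.from_euler('x',tilt)*Rn.from_matrix([[-1,0,0],[0,1,0],[0,0,-1]])
    p=np.array(grasp)-R1.apply([0,0,bot.grasp_offset])
    print('row',R0.inv().apply(p-st['ee_pos']).round(4).tolist(),(R0.inv()*R1).as_rotvec().round(4).tolist(),'tcp',p.round(3),'dist',np.linalg.norm(p-st['ee_pos']).round(3))
def gp():
    st=get_state();return st['ee_pos']+Rn.from_euler('xyz',st['ee_rot']).apply([0,0,bot.grasp_offset])
E
python3 -c "
from h import *
go([.40,.10,.37],-.2);print(bot.grasp_offset)"
```

```text
row [-0.3537, -0.4131, -0.12] [-0.0001, -0.0, -0.0948] tcp [0.4   0.1   0.525] dist 0.557
0.1547
```

>>> apply_moves(
  targets=[
    [0, 0, -0.05, 0, 0, 0, 1],
    [0, 0, -0.1, 0, 0, 0, 1],
    [-0.354, -0.413, -0.12, 0, 0, -0.095, 1],
    [-0.354, -0.413, -0.12, 0, 0, -0.095, 1],
    [-0.354, -0.413, -0.12, 0, 0, -0.095, 1],
    [-0.354, -0.413, -0.12, 0, 0, -0.095, 1],
    [-0.354, -0.413, -0.12, 0, 0, -0.095, 1],
    [-0.354, -0.413, -0.12, 0, 0, -0.095, 1],
    [-0.354, -0.413, -0.12, 0, 0, -0.095, 1],
    [-0.354, -0.413, -0.12, 0, 0, -0.095, 1],
    [-0.354, -0.413, -0.12, 0, 0, -0.095, 1],
    [-0.354, -0.413, -0.12, 0, 0, -0.095, 1],
  ],
)

```text
clock: 2.85
ee_pos: [0.3827, 0.1386, 0.5234]
ee_rot: [3.141, 0.001, 2.942]
ft_force: [0.8, 0.7, -1.2]
grip_width: 0.0855
gripper_force: 0.0
```

>>> apply_moves(
  targets=[
    [0, 0, 0, 0, 0, 0, 1],
    [0, 0, 0, 0, 0, 0, 1],
  ],
)

```text
clock: 3.05
ee_pos: [0.3828, 0.1395, 0.5232]
ee_rot: [3.141, 0.0, 2.938]
ft_force: [-0.1, -0.2, 0.3]
grip_width: 0.0853
gripper_force: 0.0
```

```bash
cat > c.py <<'E'
from h import *
print(get_state()['ee_pos'],get_state()['clock'])
S={n:optics.snapshot(n) for n in('scene','top','wrist')}
w=S['wrist'];save(w,'w1.png',None,1.5)
def sp(s,k,n=2): return [(np.round(d['location'],1).tolist(),round(d['p'],2)) for d in finder.spot_point(s,k)[:n]]
for k in ['scoop_grip','scoop_hook','scoop','lid_bar','lid_middle','lid_hinge']:
    for n in S: print(k,n,sp(S[n],k))
E
python3 c.py
```

```text
[0.38282853 0.13954644 0.52315178] 3.05
scoop_grip scene [([186.3, 269.6], 0.93), ([324.1, 266.4], 0.84)]
scoop_grip top [([214.8, 126.4], 0.8), ([201.9, 237.7], 0.72)]
scoop_grip wrist [([145.6, 504.9], 0.63), ([260.3, 235.0], 0.61)]
scoop_hook scene [([193.5, 260.5], 0.95), ([118.7, 281.5], 0.72)]
scoop_hook top [([209.8, 125.1], 0.61), ([195.9, 237.1], 0.48)]
scoop_hook wrist [([142.8, 491.5], 0.83), ([234.6, 165.3], 0.59)]
scoop scene [([342.6, 270.7], 0.91), ([225.0, 282.5], 0.83)]
scoop top [([216.0, 151.9], 0.91), ([213.1, 234.7], 0.61)]
scoop wrist [([136.1, 396.3], 0.76), ([192.8, 239.8], 0.74)]
lid_bar scene [([192.4, 273.4], 0.74), ([184.6, 270.6], 0.74)]
lid_bar top [([196.7, 278.0], 0.58)]
lid_bar wrist [([247.2, 164.8], 0.67), ([232.7, 164.2], 0.65)]
lid_middle scene [([227.0, 273.8], 0.97), ([118.9, 282.1], 0.54)]
lid_middle top [([207.2, 233.0], 0.85)]
lid_middle wrist [([201.4, 246.8], 0.65)]
lid_hinge scene [([256.0, 273.7], 0.75)]
lid_hinge top [([212.0, 202.9], 0.78), ([187.6, 287.2], 0.27)]
lid_hinge wrist [([180.0, 299.3], 0.71), ([251.2, 165.6], 0.41)]
```

View pics/w1.png

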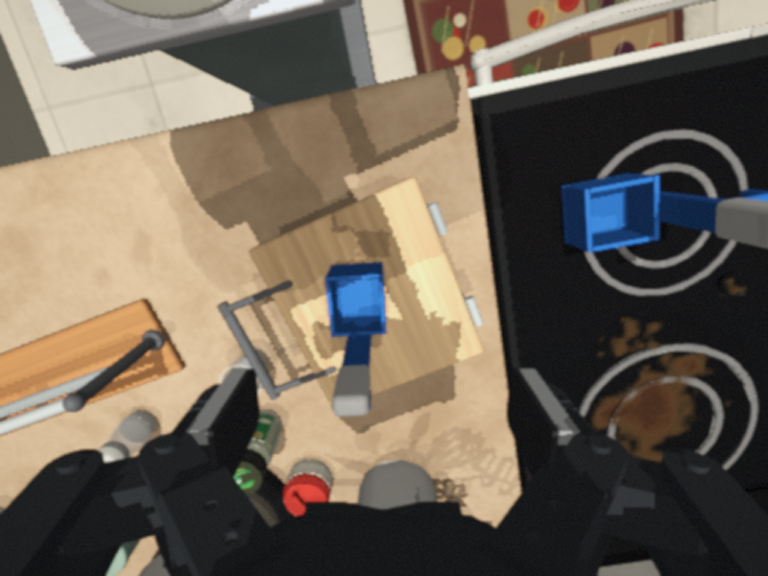

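In the wrist view the target scoop's grip is at (353,390) and its cup at (357,300). The bin bar runs from (222,305) to (275,395), and the larger scoop is on the stove to the right.

```bash
cat > d.py <<'E'
from h import *
S={n:optics.snapshot(n) for n in('scene','top','wrist')};w=S['wrist']
g=tri([(S['scene'],[186.3,269.6]),(S['top'],[201,237.5]),(w,[260.3,235])]);print('grip',g,[proj(S[n],g).round(1).tolist() for n in S], 'wrist only',atz(w,[260.3,235],.225))
print('cup corners',[atz(w,[r/1.5,c/1.5],.14).round(3).tolist() for c,r in [(327,265),(383,263),(386,333),(330,335)]])
c=tri([(S['scene'],[225,282.5]),(S['top'],[213.1,234.7]),(w,[192.8,239.8])]);print('cup orig',c)
m=[d for d in finder.trace(w,'scoop_grip')][:3]
for d in m: print('trace',d['p'],d['location'],d['region'].sum())
# blue mask of the small scoop from wrist
hsv=cv2.cvtColor(w['color'],cv2.COLOR_RGB2HSV);b=((hsv[...,0]>100)&(hsv[...,0]<125)&(hsv[...,1]>130)&(hsv[...,2]>40)).astype(np.uint8);b[:,300:]=0;b[232:]=0
top=b.copy();top[223:]=0
print(cv2.minAreaRect(np.argwhere(top)[:,::-1].astype(np.float32)))
for r in range(170,260,6):
    x=np.where(b[r])[0]; print(r,x.min() if len(x) else 0,x.max() if len(x) else 0,end='; ')
E=[(416,180),(481,352),(250,248)]
print('\nlid',[atz(w,[r/1.5,c/1.5],.095).round(3).tolist() for c,r in E])
print('bar',[atz(w,[r/1.5,c/1.5],.09).round(3).tolist() for c,r in [(223,306),(274,394)]])
E
python3 d.py
```

```text
grip [0.45657965 0.10057648 0.21974006] [[[270.2, 186.2]], [[236.5, 199.9]], [[232.5, 259.4]]] wrist only [0.45522577 0.10398333 0.225     ]
cup corners [[0.381, 0.093, 0.14], [0.389, 0.139, 0.14], [0.452, 0.129, 0.14], [0.444, 0.08, 0.14]]
cup orig [0.4189798  0.11083726 0.09933792]
trace 0.86 [212.4, 235.3] 2972
trace 0.83 [138.0, 429.5] 4750
((237.279296875, 199.24827575683594), (46.56656265258789, 36.9361572265625), 86.633544921875)
170 0 0; 176 236 253; 182 220 254; 188 219 255; 194 219 255; 200 220 255; 206 220 256; 212 221 256; 218 222 256; 224 233 246; 230 232 246; 236 0 0; 242 0 0; 248 0 0; 254 0 0; 
lid [[0.331, 0.182, 0.095], [0.511, 0.216, 0.095], [0.361, 0.018, 0.095]]
bar [[0.412, -0.028, 0.09], [0.518, -0.005, 0.09]]
```

```bash
python3 -c "
from h import *
go([.455,.103,.31],-.19);go([.455,.103,.229],-.19)
s=optics.snapshot('scene');print(atz(s,[130,278],.09));save(s,'rail1.png',(90,190,250,310),8)
t=optics.snapshot('top')
for n,k in ((s,'s'),(t,'t')):
  for d in finder.spot_point(n,'marker_mid')[:3]+finder.trace(n,'marker_mid')[:2]: print(k,d['p'],d['location'],atz(n,d['location'],.09))
"
```

```text
row [-0.0785, -0.0224, 0.0583] [0.0, -0.0, -0.0098] tcp [0.455 0.103 0.465] dist 0.1
row [-0.0785, -0.0224, 0.1393] [0.0, -0.0, -0.0098] tcp [0.455 0.103 0.384] dist 0.161
[ 0.49647864 -0.34803021  0.09      ]
s 0.53 [133.8, 279.9] [ 0.48642168 -0.32475393  0.09      ]
t 0.38 [196.6, 377.1] [ 0.48136902 -0.33227549  0.09      ]
```

View pics/rail1.png

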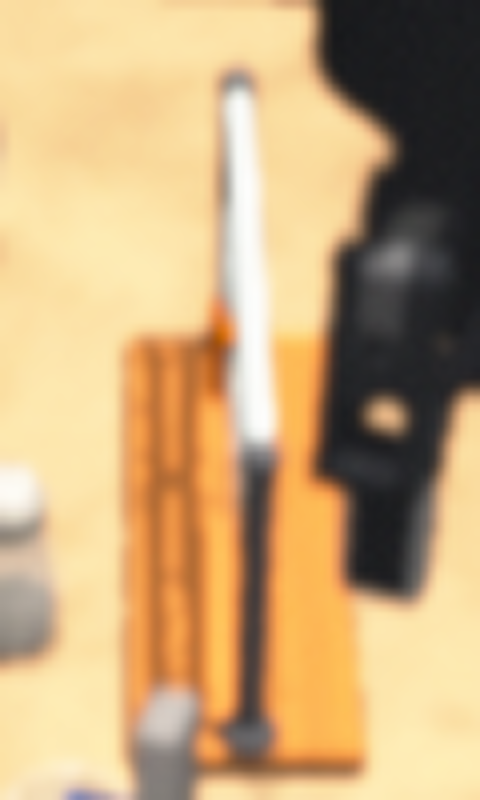

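The crop shows the orange marker at about crop (217,355), scene pixel (134,277). That is near y≈-0.325, on the -y half of the bar. I'll hook on the +y side of it.

>>> apply_moves(
  targets=[
    [-0.0785, -0.0224, 0.03, 0, 0, -0.01, 1],
    [-0.0785, -0.0224, 0.06, 0, 0, -0.01, 1],
    [-0.0785, -0.0224, 0.06, 0, 0, -0.01, 1],
    [-0.0785, -0.0224, 0.1, 0, 0, -0.01, 1],
    [-0.0785, -0.0224, 0.139, 0, 0, -0.01, 1],
    [-0.0785, -0.0224, 0.139, 0, 0, -0.01, 1],
    [-0.0785, -0.0224, 0.139, 0, 0, -0.01, 1],
  ],
)

```text
clock: 5.3
ee_pos: [0.4551, 0.1032, 0.385]
ee_rot: [-3.141, -0.001, 2.952]
ft_force: [1.4, 1.5, 0.8]
grip_width: 0.0851
gripper_force: 0.0
```

```bash
python3 -c "
from h import *
print(gp())
w=optics.snapshot('wrist');save(w,'w2.png',None,1.2)
for d in finder.spot_point(w,'scoop_grip')[:2]: print(d['p'],d['location'],atz(w,d['location'],.225))
"
```

```text
[0.45494963 0.1032211  0.23027557]
0.65 [260.2, 256.9] [0.45297364 0.10433257 0.225     ]
```

View pics/w2.png

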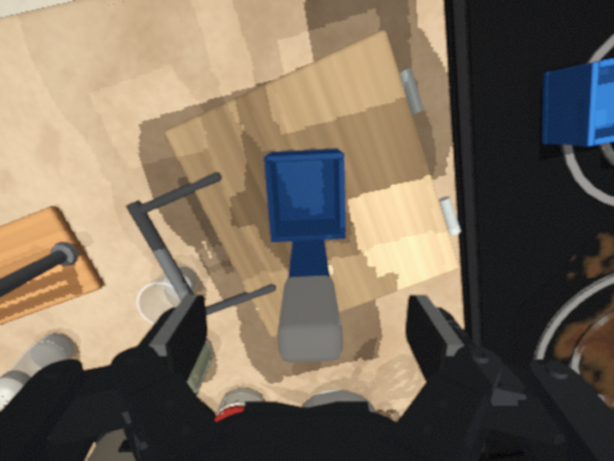

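The grip is centred between the open fingers at (310,318), and the cup is square to the image, so the yaw is right. Closing.

>>> apply_moves(
  targets=[
    [0, 0, 0, 0, 0, 0, 0],
    [0, 0, 0, 0, 0, 0, 0],
    [0, 0, 0, 0, 0, 0, 0],
    [0, 0, 0, 0, 0, 0, 0],
    [0, 0, 0, 0, 0, 0, 0],
    [0, 0, 0, 0, 0, 0, 0],
    [0, 0, -0.03, 0, 0, 0, 0],
    [0, 0, -0.08, 0, 0, 0, 0],
    [0, 0, -0.12, 0, 0, 0, 0],
    [0, 0, -0.12, 0, 0, 0, 0],
  ],
  squeeze=45,
)

```text
clock: 6.4
ee_pos: [0.4556, 0.1031, 0.5089]
ee_rot: [3.139, 0.008, 2.952]
ft_force: [0.9, 0.2, -2.2]
grip_width: 0.0235
gripper_force: 45.8
```

```bash
python3 -c "
from h import *
print(gp(),get_state()['ee_rot'])
y=.156
ex=np.array([np.cos(y),np.sin(y),0]);ey=np.array([-np.sin(y),np.cos(y),0])
rail=np.array([.4805,-.295,.156]); hook=rail+ey*.06
g=hook-ex*.016;g[2]=.36
print(hook);go(g,y);go(g-ex*.06,y)
w=optics.snapshot('wrist')
for k in ('scoop_grip','scoop_hook'):print([(d['p'],d['location']) for d in finder.spot_point(w,k)[:2]])
"
```

```text
[0.45686525 0.10319321 0.35416006] [3.1394493  0.00761196 2.95183638]
[ 0.47117792 -0.2357286   0.156     ]
row [-0.0642, -0.3352, -0.0061] [0.0008, 0.0079, -0.3457] tcp [ 0.455 -0.238  0.515] dist 0.341
row [-0.0077, -0.3556, -0.0065] [0.0008, 0.0079, -0.3457] tcp [ 0.396 -0.248  0.515] dist 0.356
[(0.63, [261.9, 253.7])]
[(0.21, [119.5, 321.4])]
```

>>> apply_moves(
  targets=[
    [-0.008, -0.05, -0.006, 0, 0, -0.1, 0],
    [-0.008, -0.1, -0.006, 0, 0, -0.2, 0],
    [-0.008, -0.15, -0.006, 0, 0, -0.3, 0],
    [-0.008, -0.2, -0.006, 0, 0, -0.346, 0],
    [-0.008, -0.25, -0.006, 0, 0, -0.346, 0],
    [-0.008, -0.3, -0.006, 0, 0, -0.346, 0],
    [-0.008, -0.356, -0.006, 0, 0, -0.346, 0],
    [-0.008, -0.356, -0.006, 0, 0, -0.346, 0],
    [-0.008, -0.356, -0.006, 0, 0, -0.346, 0],
    [-0.008, -0.356, -0.006, 0, 0, -0.346, 0],
  ],
)

```text
clock: 7.55
ee_pos: [0.3957, -0.2474, 0.5091]
ee_rot: [3.14, -0.001, -2.985]
ft_force: [0.0, 0.7, -1.1]
grip_width: 0.0235
gripper_force: 45.8
```

```bash
cat > e.py <<'E'
from h import *
print(gp(),get_state()['ee_rot'])
w=optics.snapshot('wrist');save(w,'w3.png',None,1.5)
for k in ('scoop_grip','scoop_hook','marker_mid','rail_top'):print(k,[(round(d['p'],2),np.round(d['location'],1)) for d in finder.spot_point(w,k)[:2]])
E
python3 e.py
```

```text
[ 0.39546165 -0.24710158  0.35439453] [ 3.13970980e+00 -1.22326203e-03 -2.98542949e+00]
scoop_grip [(0.71, array([262.2, 253.3]))]
scoop_hook []
marker_mid [(0.67, array([218.4, 193.1]))]
rail_top [(0.58, array([235.6, 197.9]))]
```

View pics/w3.png

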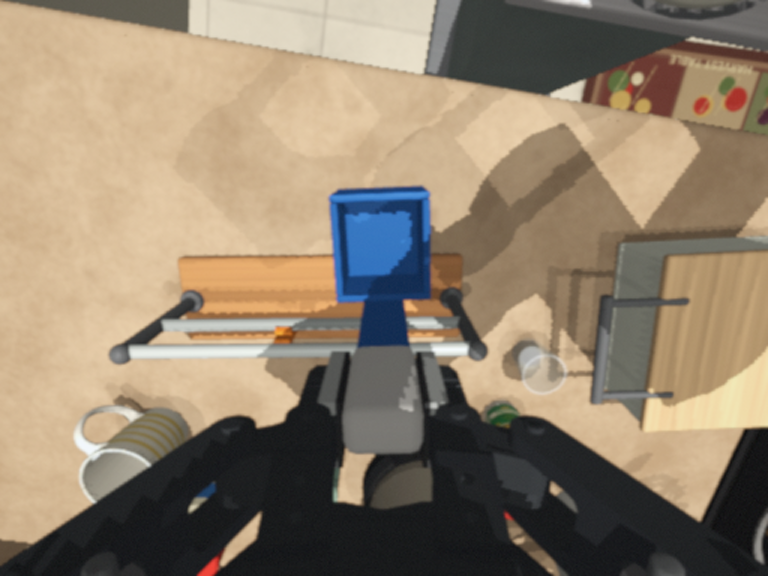

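In the wrist view the rail's balls are at (120,354) and (478,350), and the orange marker is at (284,332). The scoop is held upright, with its cup towards the robot.

```bash
cat > f.py <<'E'
from h import *
w=optics.snapshot('wrist')
p=lambda c,r,z: atz(w,[r/1.5,c/1.5],z)
A=p(120,354,.154);B=p(478,350,.154);d=B-A;L=np.linalg.norm(d);print('balls',A,B,L)
# bar axis line from top bar edges: sample bar rows
y=np.arctan2(-d[0],d[1]);print('yaw',y)
ex=np.array([np.cos(y),np.sin(y),0]);ey=np.array([-np.sin(y),np.cos(y),0]);m=(A+B)/2
g=cv2.cvtColor(w['color'],cv2.COLOR_RGB2HSV);o=(g[...,0]>5)&(g[...,0]<18)&(g[...,1]>200)&(g[...,2]>150)
o[:,:180]=0;o[:,200:]=0;o[:214]=0;o[:,:][228:]=0
rc=np.argwhere(o);print(len(rc),rc.min(0),rc.max(0),rc.mean(0))
for r,c in [(326,284),(332,284)]:
  for z in (.09,.1):
    q=p(c,r,z);print('marker',r,z,q,'along',(q-m)@ey,'off',(q-m)@ex)
q=atz(w,[218.4,193.1],.09);print('net',(q-m)@ey,(q-m)@ex)
q=atz(w,[235.6,197.9],.156);print('net rail_top',q,(q-m)@ey,(q-m)@ex)
print('lowerbar',[p(c,r,.09).round(4).tolist() for c,r in [(165,325),(455,323)]])
print('topbar',[p(c,r,.15).round(4).tolist() for c,r in [(140,353),(465,350)]])
print(m,gp())
# predicted held hook
R=Rn.from_euler('xyz',get_state()['ee_rot'])
E
python3 f.py
```

```text
balls [ 0.50718807 -0.45058241  0.154     ] [ 0.45714531 -0.15676419  0.154     ] 0.2980493578630163
yaw 0.16869996263204443
25 [218 185] [225 194] [221.72 190.2 ]
marker 326 0.09 [ 0.48871103 -0.32944045  0.09      ] along -0.026500156759538616 off 0.0021251047350792857
marker 326 0.1 [ 0.48436253 -0.32762997  0.1       ] along -0.023985258294231156 off -0.0018576808790121385
marker 332 0.09 [ 0.49502325 -0.32888125  0.09      ] along -0.027008721712767247 off 0.0084416021850605
marker 332 0.1 [ 0.49051231 -0.32708516  0.1       ] along -0.024480736348309433 off 0.004296274176755111
net -0.021111705100712905 0.003871391334965859
net rail_top [ 0.48267441 -0.30483152  0.156     ] -0.0012270239388951084 0.000306045796442136
lowerbar [[0.5058, -0.4442, 0.09], [0.4596, -0.1651, 0.09]]
topbar [[0.5059, -0.4363, 0.15], [0.4605, -0.1663, 0.15]]
[ 0.48216669 -0.3036733   0.154     ] [ 0.39593067 -0.24727939  0.35541316]
```

```bash
cat >> h.py <<'E'
yr=.168; M=np.array([.4822,-.3037,.156]); ex=np.array([np.cos(yr),np.sin(yr),0]);ey=np.array([-np.sin(yr),np.cos(yr),0])
def hk(al,dz,dx=0):
    g=M+ey*al-ex*(.016+dx)+np.array([0,0,.037+dz]); go(g,yr)
E
python3 -c "
from h import *
hk(.055,.045);hk(.055,.008)"
```

```text
row [-0.0598, -0.0144, 0.1174] [-0.0001, 0.0001, -0.0104] tcp [ 0.457 -0.252  0.393] dist 0.133
row [-0.0598, -0.0144, 0.1544] [-0.0001, 0.0001, -0.0104] tcp [ 0.457 -0.252  0.356] dist 0.166
```

>>> apply_moves(
  targets=[
    [-0.03, -0.0144, 0, 0, 0, -0.01, 0],
    [-0.06, -0.0144, 0.02, 0, 0, -0.01, 0],
    [-0.06, -0.0144, 0.06, 0, 0, -0.01, 0],
    [-0.06, -0.0144, 0.1, 0, 0, -0.01, 0],
    [-0.06, -0.0144, 0.117, 0, 0, -0.01, 0],
    [-0.06, -0.0144, 0.117, 0, 0, -0.01, 0],
    [-0.06, -0.0144, 0.117, 0, 0, -0.01, 0],
  ],
)

```text
clock: 8.55
ee_pos: [0.4575, -0.2529, 0.3938]
ee_rot: [-3.141, 0.0, -2.975]
ft_force: [-0.6, 0.1, -0.1]
grip_width: 0.0234
gripper_force: 45.8
```

```bash
python3 -c "
from h import *
print(gp(),get_state()['ee_rot'],get_state()['ft_force'])
s=optics.snapshot('scene');t=optics.snapshot('top')
a=s['color'][90:190,230:330];b=t['color'][150:250,320:420]
cv2.imwrite('pics/s4.png',cv2.resize(np.hstack([a,b])[:,:,::-1],None,fx=4,fy=4,interpolation=cv2.INTER_CUBIC))
for n in (s,t):
  for k in ('scoop_hook','scoop_grip'):
    print(k,[(round(d['p'],2),np.round(d['location'],1)) for d in finder.spot_point(n,k)[:2]])
  R=gp(); h=R+ex*.016-[0,0,.037]; print('pred hook,lip tip ±,bar under',proj(n,[h,R-[0,0,.005],h+ex*.012-[0,0,.018],h+ex*-.012-[0,0,.018],M+ey*.055]).round(1).tolist())
"
```

```text
[ 0.45760466 -0.25289521  0.23906439] [-3.14128463e+00  3.24880804e-04 -2.97494587e+00] [-0.6429209   0.06367746 -0.11288114]
scoop_hook [(0.96, array([117.4, 279. ])), (0.57, array([348. , 265.1]))]
scoop_grip [(0.78, array([107.9, 290.9])), (0.56, array([325.8, 267.7]))]
pred hook,lip tip ±,bar under [[282.0, 116.9], [287.6, 107.8], [278.1, 121.8], [285.5, 121.8], [281.6, 129.7]]
scoop_hook [(0.9, array([198.4, 361.3])), (0.85, array([208.8, 124.3]))]
scoop_grip [(0.82, array([217.7, 124.7])), (0.8, array([203.7, 365.9]))]
pred hook,lip tip ±,bar under [[361.8, 197.8], [366.2, 203.5], [359.3, 193.8], [360.5, 202.1], [356.7, 198.2]]
```

View pics/s4.png

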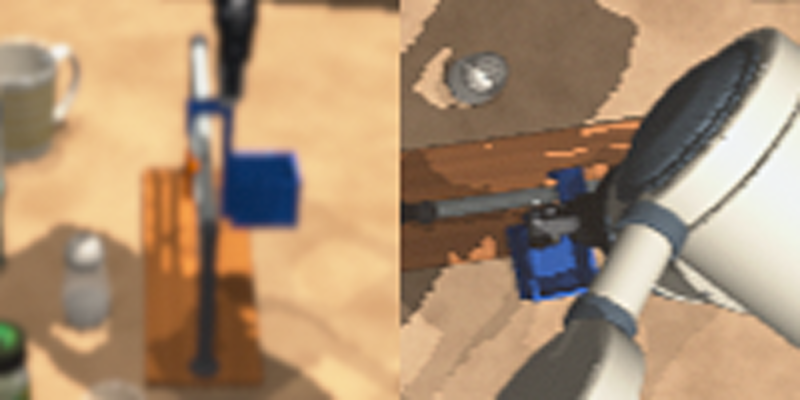

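The slot straddles the bar: in the left (scene) panel the lip is at (192,118), the handle at (228,130) and the bar at about (205,125) between them. Lowering.

>>> apply_moves(
  targets=[
    [0, 0, 0.02, 0, 0, 0, 0],
    [0, 0, 0.04, 0, 0, 0, 0],
    [0, 0, 0.04, 0, 0, 0, 0],
    [0, 0, 0.043, 0, 0, 0, 0],
    [0, 0, 0.043, 0, 0, 0, 0],
  ],
)

```text
clock: 9.35
ee_pos: [0.4574, -0.2531, 0.3508]
ee_rot: [-3.141, 0.001, -2.975]
ft_force: [-0.0, -0.3, -0.2]
grip_width: 0.0236
gripper_force: 45.8
```

```bash
cat > k.py <<'E'
from h import *
print(gp(),get_state()['ft_force'],get_state()['wrist_torque'])
s=optics.snapshot('scene');t=optics.snapshot('top')
R=gp(); h=R+ex*.016-[0,0,.037]
for n in (s,t):
  for k in ('scoop_hook','scoop_grip'):
    print(k,[(round(d['p'],2),np.round(d['location'],1)) for d in finder.spot_point(n,k)[:2]])
  print('pred hook,grip',proj(n,[h,R-[0,0,.005]])[:,::-1].round(1).tolist())
print('hook along/off/z',(h-M)@ey,(h-M)@ex,h[2]-.156)
E
python3 k.py
```

```text
[ 0.45752799 -0.25324095  0.19605735] [-0.01550889 -0.31690208 -0.18139063] [0.02253921 0.00521286 0.02213052]
scoop_hook [(0.83, array([344.4, 266.9])), (0.73, array([130.3, 280.4]))]
scoop_grip [(0.78, array([117.4, 285.5])), (0.57, array([321.8, 268.1]))]
pred hook,grip [[128.7, 281.5], [120.0, 286.9]]
scoop_hook [(0.89, array([210. , 126.8])), (0.72, array([197.2, 357.7]))]
scoop_grip [(0.92, array([218.3, 122.9])), (0.55, array([204.1, 362.2]))]
pred hook,grip [[198.0, 357.4], [203.5, 361.5]]
hook along/off/z 0.053864654003142436 0.00015738858549055735 0.0031643489910236078
```

Hooked about 3 mm above contact. Next I'll lower gently until it touches.

>>> apply_moves(
  targets=[
    [0, 0, 0.002, 0, 0, 0, 0],
    [0, 0, 0.003, 0, 0, 0, 0],
    [0, 0, 0.003, 0, 0, 0, 0],
  ],
)

```text
clock: 9.95
ee_pos: [0.4572, -0.253, 0.3472]
ee_rot: [-3.141, 0.0, -2.975]
ft_force: [-1.5, -1.2, 3.3]
grip_width: 0.0236
gripper_force: 46.6
```

>>> apply_moves(
  targets=[
    [0, 0, 0.001, 0, 0, 0, 0],
    [0, 0, 0.001, 0, 0, 0, 0],
  ],
)

```text
clock: 10.15
ee_pos: [0.4572, -0.253, 0.3469]
ee_rot: [-3.141, 0.0, -2.975]
ft_force: [-6.3, 3.4, 18.5]
grip_width: 0.0235
gripper_force: 48.5
```

Contact confirmed. I'll ease to a few N and slide 79 mm towards the marker.

>>> apply_moves(
  targets=[
    [0, 0, -0.0007, 0, 0, 0, 0],
    [0, -0.005, -0.0007, 0, 0, 0, 0],
    [0, -0.013, -0.0007, 0, 0, 0, 0],
    [0, -0.021, -0.0007, 0, 0, 0, 0],
    [0, -0.029, -0.0007, 0, 0, 0, 0],
    [0, -0.037, -0.0007, 0, 0, 0, 0],
    [0, -0.045, -0.0007, 0, 0, 0, 0],
    [0, -0.053, -0.0007, 0, 0, 0, 0],
    [0, -0.06, -0.0007, 0, 0, 0, 0],
    [0, -0.066, -0.0007, 0, 0, 0, 0],
    [0, -0.07, -0.0007, 0, 0, 0, 0],
    [0, -0.07, -0.0007, 0, 0, 0, 0],
  ],
)

```text
clock: 11.35
ee_pos: [0.469, -0.3225, 0.3471]
ee_rot: [-3.141, 0.001, -2.976]
ft_force: [-1.4, 0.7, 7.4]
grip_width: 0.0235
gripper_force: 47.0
```

```bash
cat k.py > k2.py; cat >> k2.py <<'E'
w=optics.snapshot('wrist')
for n,s_ in (('w',w),('s',s),('t',t)):
  for d in finder.spot_point(s_,'marker_mid')[:2]:
    q=atz(s_,d['location'],.09);print(n,d['p'],d['location'],'marker along',(q-M)@ey,(q-M)@ex)
print('pred marker in s,w',proj(s,[M-ey*.025-[0,0,.066]])[:,::-1],proj(w,[M-ey*.025-[0,0,.066],h])[:,::-1])
a=s['color'][90:190,230:330]
cv2.imwrite('pics/s5.png',np.hstack([cv2.resize(a,(400,400),interpolation=cv2.INTER_CUBIC),cv2.resize(w['color'][130:280,180:330],(400,400),interpolation=cv2.INTER_CUBIC)])[:,:,::-1])
E
python3 k2.py
```

```text
[ 0.46904368 -0.32249927  0.1923817 ] [-1.41183884  0.66352682  7.37227272] [ 0.21997764  0.05650507 -0.0091825 ]
scoop_hook [(0.75, array([116.8, 277.3])), (0.73, array([347.2, 264.7]))]
scoop_grip [(0.84, array([110.4, 286.3])), (0.69, array([325.7, 266.3]))]
pred hook,grip [[118.4, 280.8], [110.0, 286.0]]
scoop_hook [(0.72, array([198.1, 380.5])), (0.72, array([211.5, 125.7]))]
scoop_grip [(0.62, array([216. , 124.7])), (0.59, array([201.2, 386.5]))]
pred hook,grip [[194.9, 380.5], [200.2, 385.3]]
hook along/off/z -0.01632071699488757 -0.00010025514617232553 -0.0006058329438244914
w 0.51 [218.5, 246.4] marker along -0.02349994678543103 -0.0015997011138269696
s 0.6 [134.5, 281.4] marker along -0.01699017269737071 -0.004513657865309652
t 0.49 [168.6, 338.6] marker along 0.07868615830647482 0.0978153825723935
pred marker in s,w [[133.24664036 280.04786003]] [[220.24670171 244.66504295]
 [259.64353214 254.77005496]]
```

View pics/s5.png

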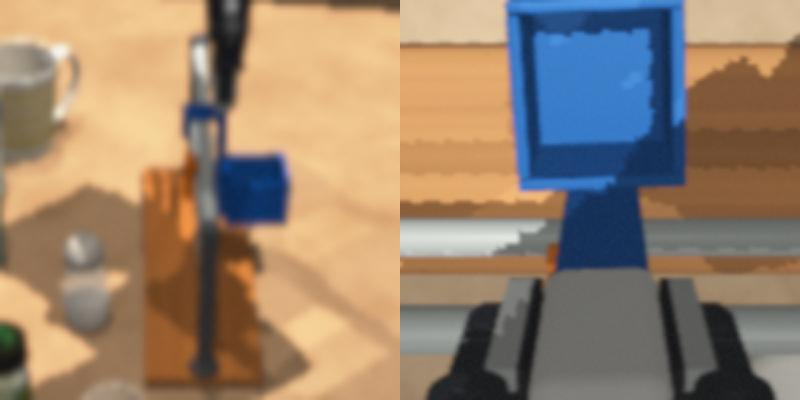

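In the right (wrist) panel a sliver of the marker's -y edge shows at (548,255), left of the handle. I'll use it to refine the marker's place along the bar.

```bash
python3 -c "
from h import *
w=optics.snapshot('wrist')
g=w['color'][220:232,228:246].astype(int)
for r in g: print(' '.join('%d,%d,%d'%tuple(p) for p in r[4:14]))
for c in (235.5,236.5):
  for z in (.085,.095): 
    q=atz(w,[225.5,c],z);print(c,z,(q-M)@ey,(q-M)@ex)
"
```

```text
115,120,115 116,120,117 116,120,116 115,117,112 117,115,110 116,114,109 110,110,106 83,88,98 47,63,90 22,51,88
112,115,112 113,117,113 113,113,108 114,104,94 116,94,80 116,89,73 109,84,73 84,71,82 46,57,86 22,49,86
109,113,109 109,113,109 112,108,102 119,93,78 124,78,49 125,73,38 116,69,47 85,59,70 46,51,85 23,48,87
109,112,108 107,109,105 111,102,95 124,87,68 133,75,38 133,72,29 121,70,47 85,58,71 43,50,84 23,49,87
112,114,110 109,110,105 112,101,93 125,86,65 135,75,34 136,73,30 118,66,46 82,59,72 40,50,84 25,49,88
133,122,113 129,117,107 127,106,93 132,90,66 138,78,38 135,72,31 113,67,53 71,56,75 35,51,86 24,49,87
159,121,92 157,118,88 149,107,77 140,89,53 139,78,34 134,72,36 106,64,59 62,53,77 27,48,85 22,47,88
167,119,75 164,117,73 156,106,64 144,90,47 140,77,30 133,73,37 103,63,62 56,53,79 28,50,87 23,49,88
167,118,74 166,117,73 160,109,66 153,94,48 151,85,36 140,77,44 104,64,66 55,53,83 22,49,86 23,49,89
167,117,73 166,117,73 167,114,69 172,107,56 172,98,41 156,89,49 112,69,71 55,53,84 22,47,86 22,48,87
164,116,72 164,115,72 167,114,69 176,109,56 178,104,44 159,92,52 111,70,73 54,55,83 36,54,88 39,57,89
157,111,71 158,112,72 161,109,67 170,105,54 170,97,44 144,85,57 96,69,78 63,66,87 68,77,94 79,84,97
235.5 0.085 -0.03331436060761525 0.0070162323829371055
235.5 0.095 -0.03255911612702635 0.0026645126083414718
236.5 0.085 -0.03243659870630209 0.00701869933971281
236.5 0.095 -0.031719414894951024 0.0026668725953048265
```

>>> apply_moves(
  targets=[
    [0, -0.005, 0, 0, 0, 0, 0],
    [0, -0.009, 0, 0, 0, 0, 0],
    [0, -0.009, 0, 0, 0, 0, 0],
    [0, -0.009, -0.0004, 0, 0, 0, 0],
    [0, -0.009, -0.0004, 0, 0, 0, 0],
    [0, -0.009, -0.0004, 0, 0, 0, 0],
  ],
)

```text
clock: 12.5
ee_pos: [0.4704, -0.3311, 0.3472]
ee_rot: [-3.141, 0.0, -2.975]
ft_force: [1.6, -0.7, 2.4]
grip_width: 0.0235
gripper_force: 46.1
```

>>> apply_moves(
  targets=[
    [0, 0, 0, 0, 0, 0, 0.3],
    [0, 0, 0, 0, 0, 0, 0.4],
    [0, 0, 0, 0, 0, 0, 0.6],
    [0, 0, 0, 0, 0, 0, 0.8],
    [0, 0, 0, 0, 0, 0, 0.8],
    [0, 0, 0, 0, 0, 0, 0.8],
    [0, 0, 0, 0, 0, 0, 0.8],
  ],
)

```text
clock: 13.2
ee_pos: [0.4703, -0.3309, 0.3471]
ee_rot: [-3.142, -0.0, -2.975]
ft_force: [0.5, -0.7, 0.1]
grip_width: 0.0686
gripper_force: 0.0
```

```bash
python3 k2.py
```

```text
[ 0.47029296 -0.33089811  0.19244631] [ 0.53966627 -0.69956457  0.08100657] [-0.00718227  0.00700751 -0.0489735 ]
scoop_hook [(0.97, array([347., 264.])), (0.87, array([119.4, 279.8]))]
scoop_grip [(0.92, array([110.5, 290.7])), (0.74, array([325.5, 268.1]))]
pred hook,grip [[117.1, 280.8], [108.7, 285.9]]
scoop_hook [(0.62, array([212.2, 123.5]))]
scoop_grip [(0.96, array([213.4, 127.7])), (0.64, array([206.4, 388.4]))]
pred hook,grip [[194.6, 383.4], [199.8, 388.3]]
hook along/off/z -0.024819132548038834 -0.00031361524331805017 -0.000555702524306062
s 0.47 [137.0, 280.5] marker along -0.001281299960607102 -0.0007946767365569645
t 0.56 [188.4, 286.8] marker along 0.24847846367232207 0.058535270104065625
t 0.48 [193.3, 373.6] marker along -0.018707674074107755 0.006120159478474556
pred marker in s,w [[133.24664036 280.04786003]] [[220.4983556  254.56608125]
 [259.68034806 254.774462  ]]
```

View pics/s5.png

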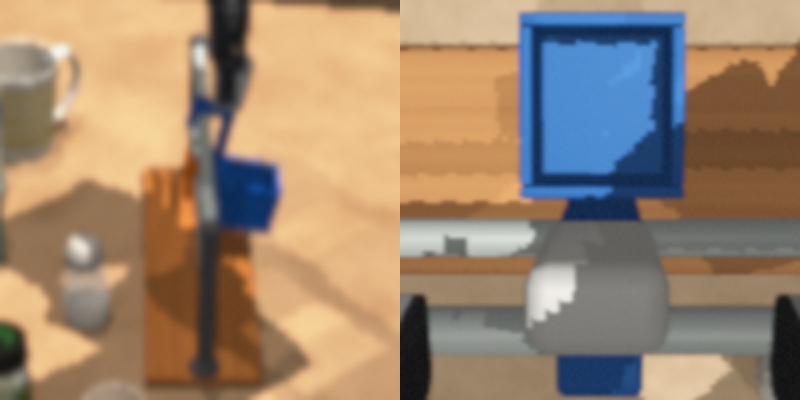

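The scoop hangs straight: the handle leans on the lower bar and covers the marker symmetrically, and the gripper is open around the grip. Next I'll rise clear and go to the lid bar.

```bash
python3 -c "
from h import *
go([.44,-.01,.31],.2)"
```

```text
row [-0.0232, 0.3215, -0.1176] [0.0, 0.0, -0.0338] tcp [ 0.44  -0.01   0.465] dist 0.343
```

>>> apply_moves(
  targets=[
    [0, 0, -0.03, 0, 0, 0, 0.8],
    [0, 0, -0.07, 0, 0, 0, 0.8],
    [0, 0, -0.117, 0, 0, 0, 0.8],
    [-0.005, 0.05, -0.117, 0, 0, -0.034, 0.8],
    [-0.01, 0.1, -0.117, 0, 0, -0.034, 0.5],
    [-0.015, 0.15, -0.117, 0, 0, -0.034, 0.5],
    [-0.02, 0.2, -0.117, 0, 0, -0.034, 0.5],
    [-0.023, 0.25, -0.117, 0, 0, -0.034, 0.5],
    [-0.023, 0.3, -0.117, 0, 0, -0.034, 0.5],
    [-0.023, 0.321, -0.117, 0, 0, -0.034, 0.5],
    [-0.023, 0.321, -0.117, 0, 0, -0.034, 0.5],
    [-0.023, 0.321, -0.117, 0, 0, -0.034, 0.5],
  ],
)

```text
clock: 14.9
ee_pos: [0.4399, -0.0103, 0.4643]
ee_rot: [-3.141, 0.0, -2.94]
ft_force: [0.8, -0.1, -0.3]
grip_width: 0.0427
gripper_force: 0.0
```

```bash
cat > l.py <<'E'
from h import *
print(gp(),get_state()['ee_rot'])
w=optics.snapshot('wrist');t=optics.snapshot('top');s=optics.snapshot('scene')
Z={'lid_bar':.09,'lid_middle':.095,'lid_hinge':.09,'egg_cup_mid':.03}
for k in Z:
  for n,p in (('w',w),('t',t),('s',s)):
    for d in finder.spot_point(p,k)[:2]: print(k,n,round(d['p'],2),np.round(d['location'],1),atz(p,d['location'],Z[k]).round(4))
for n,p in (('w',w),('s',s)):
  for k in ('scoop_hook','scoop_grip'): print(n,k,[(round(d['p'],2),np.round(d['location'],1)) for d in finder.spot_point(p,k)[:3]])
# wooden lid in the wrist view: fit
m=[d for d in finder.trace(w,'bin_lid')]
for d in m[:2]:
  print('lid',d['p'],d['location'],d['region'].sum())
if m:
  g=cv2.cvtColor(w['color'],cv2.COLOR_RGB2HSV);reg=m[0]['region']
  wood=reg&(g[...,1]>70)
  dark=reg&(g[...,1]<=70)
  print(wood.sum(),dark.sum())
  c=max(cv2.findContours(wood.astype(np.uint8),cv2.RETR_EXTERNAL,cv2.CHAIN_APPROX_NONE)[0],key=cv2.contourArea)[:,0]
  P=np.array([atz(w,[r,cc],.095)[:2] for cc,r in c],np.float32);print('wood rect',cv2.minAreaRect(P),cv2.boxPoints(cv2.minAreaRect(P)).round(3).tolist())
  D=np.array([atz(w,[r,cc],.09)[:2] for r,cc in np.argwhere(dark)],np.float32)
  if len(D): print('dark',cv2.minAreaRect(D),cv2.boxPoints(cv2.minAreaRect(D)).round(3).tolist())
np.savez('w.npz',c=w['color'],K=w['K'],r=w['rvec'],t=w['tvec'])
E
python3 l.py
```

```text
[ 0.4399228  -0.01032215  0.30960383] [-3.14120303e+00  3.57125656e-04 -2.94000615e+00]
lid_bar w 0.65 [188.1 244.5] [ 0.4632 -0.0187  0.09  ]
lid_bar s 0.73 [192.1 271.1] [ 0.4706 -0.0181  0.09  ]
lid_bar s 0.42 [159.9 249.2] [ 0.5639 -0.1578  0.09  ]
lid_middle w 0.89 [187.  357.1] [0.4328 0.1169 0.095 ]
lid_middle t 0.87 [204.9 230.6] [0.4416 0.1245 0.095 ]
lid_middle s 0.92 [225.1 274. ] [0.4428 0.1118 0.095 ]
lid_hinge w 0.8 [189.7 424.6] [0.4204 0.203  0.09  ]
lid_hinge w 0.54 [206.1 221.1] [ 0.4927 -0.0434  0.09  ]
lid_hinge t 0.93 [213.9 203.3] [0.4111 0.2087 0.09  ]
lid_hinge t 0.39 [204.3 390.8] [ 0.4586 -0.3756  0.09  ]
lid_hinge s 0.97 [254.5 273.4] [0.4308 0.2024 0.09  ]
egg_cup_mid w 0.97 [205.2 219.8] [ 0.5141 -0.0487  0.03  ]
egg_cup_mid t 0.56 [194.8 378.1] [ 0.4892 -0.3562  0.03  ]
egg_cup_mid s 0.59 [199.4 262.5] [ 0.5006 -0.0449  0.03  ]
w scoop_hook []
w scoop_grip []
s scoop_hook []
s scoop_grip [(0.76, array([323.7, 269.6]))]
lid 0.7 [176.3, 355.5] 21117
17271 3846
wood rect ((0.43614330887794495, 0.1155768483877182), (0.1878899782896042, 0.17119216918945312), 11.482352256774902) [[0.3269999921321869, 0.1809999942779541], [0.3610000014305115, 0.013000000268220901], [0.5450000166893005, 0.05000000074505806], [0.5109999775886536, 0.21799999475479126]]
dark ((0.44415152072906494, 0.09081962704658508), (0.18470923602581024, 0.2295861691236496), 11.48023796081543) [[0.3310000002384186, 0.1850000023841858], [0.37599998712539673, -0.03999999910593033], [0.5580000281333923, -0.003000000026077032], [0.5120000243186951, 0.22200000286102295]]
```

The lid rectangle fits its known size: 188x171 mm, yaw 0.200, bar at (0.463,-0.018). I'll grip the bar 18 mm to the bin's -x side, clear of the egg cup at (0.51,-0.047).

```bash
cat >> h.py <<'E'
yb=.2004;bx=np.array([np.cos(yb),np.sin(yb),0]);by=np.array([-np.sin(yb),np.cos(yb),0]);H=np.array([.4361,.1156,.09])+.086*by
def lid(th,k=1.,off=-.018,r=.222,dz=.002):
    a=Rn.from_rotvec(-bx*th)
    b=H+a.apply(-by*r)+bx*off+Rn.from_rotvec(-bx*th*k).apply([0,0,dz]); go(b,yb,-th*k)
E
python3 -c "
from h import *
lid(0)"
```

```text
row [-0.0034, -0.0117, 0.2175] [0.0, 0.0, -0.0001] tcp [ 0.446 -0.021  0.247] dist 0.218
```

>>> apply_moves(
  targets=[
    [-0.003, -0.012, 0.04, 0, 0, 0, 0.6],
    [-0.003, -0.012, 0.09, 0, 0, 0, 0.6],
    [-0.003, -0.012, 0.13, 0, 0, 0, 0.6],
    [-0.003, -0.012, 0.16, 0, 0, 0, 0.6],
    [-0.003, -0.012, 0.18, 0, 0, 0, 0.6],
    [-0.003, -0.012, 0.18, 0, 0, 0, 0.6],
  ],
)

```text
clock: 16.5
ee_pos: [0.4446, -0.0216, 0.2822]
ee_rot: [3.14, -0.004, -2.941]
ft_force: [-0.1, -0.1, 0.5]
grip_width: 0.0512
gripper_force: 0.0
```

```bash
python3 -c "
from h import *
w=optics.snapshot('wrist');lid(0)
for d in finder.spot_point(w,'lid_bar')[:2]: print(d['p'],atz(w,d['location'],.09))
# dark bar crossing: gray profile along by at the grasp place
g=w['color'].sum(2)
for off in (-.035,-.018,0):
  P=[H-by*(.222+u)+bx*off for u in np.arange(-.03,.031,.003)]
  px=proj(w,P).round().astype(int); print(off,[int(g[b,a]) if 0<=b<384 and 0<=a<512 else -1 for a,b in px])
"
```

```text
row [-0.0006, 0.0003, 0.0369] [0.0009, -0.0021, -0.0002] tcp [ 0.446 -0.021  0.247] dist 0.037
0.97 [ 0.46511713 -0.01638343  0.09      ]
-0.035 [254, 248, 252, 301, 295, 298, 293, 289, 153, 158, 157, 143, 357, 334, 341, 336, 331, 329, 337, 341, 341]
-0.018 [200, 347, 332, 363, 386, 388, 383, 301, 141, 160, 157, 152, 378, 340, 253, 310, 311, 272, 291, 294, 99]
0 [225, 321, 308, 358, 376, 357, 341, 291, 173, 154, 153, 145, 384, 370, 314, 318, 448, 550, 553, 562, 313]
```

>>> apply_moves(
  targets=[
    [0, 0.001, 0.02, 0, 0, 0, 0.6],
    [0, 0.001, 0.036, 0, 0, 0, 0.6],
    [0, 0.001, 0.036, 0, 0, 0, 0.6],
    [0, 0.001, 0.036, 0, 0, 0, 0],
    [0, 0.001, 0.036, 0, 0, 0, 0],
    [0, 0.001, 0.036, 0, 0, 0, 0],
    [0, 0.001, 0.036, 0, 0, 0, 0],
    [0, 0.001, 0.036, 0, 0, 0, 0],
    [0, 0.001, 0.036, 0, 0, 0, 0],
  ],
  squeeze=50,
)

```text
clock: 17.5
ee_pos: [0.4452, -0.0202, 0.2492]
ee_rot: [3.141, 0.002, -2.942]
ft_force: [-0.9, 9.6, 12.3]
grip_width: 0.0099
gripper_force: 48.8
```

```bash
cat >> h.py <<'E'
def cur(): 
    d=gp()-H; return np.arctan2(d[2]-.0,-d@by), np.hypot(d[2],d@by), d@bx
E
python3 -c "
from h import *
print(gp(),cur())
H[:]=H+by*(cur()[1]*-1+.222)*1
print(cur())
for a in np.radians([5,10,15,20,25,30,35,40,45]): lid(a)
"
```

```text
[ 0.4454503  -0.02015454  0.09450732] (np.float64(0.020401603175273748), np.float64(0.2209449517309948), np.float64(-0.017860304282680782))
(np.float64(0.020304651805097097), np.float64(0.22199978148201646), np.float64(-0.017860304282680803))
row [-0.0002, 0.0145, -0.0162] [0.0875, 0.0017, -0.0006] tcp [ 0.442 -0.006  0.265] dist 0.022
row [-0.0002, 0.0306, -0.0337] [0.1748, 0.0017, -0.0006] tcp [0.439 0.01  0.283] dist 0.045
row [-0.0002, 0.0481, -0.0496] [0.2621, 0.0017, -0.0007] tcp [0.436 0.027 0.299] dist 0.069
row [-0.0002, 0.067, -0.064] [0.3493, 0.0016, -0.0008] tcp [0.432 0.045 0.313] dist 0.093
row [-0.0002, 0.087, -0.0766] [0.4366, 0.0016, -0.0009] tcp [0.428 0.065 0.326] dist 0.116
row [-0.0002, 0.1081, -0.0875] [0.5239, 0.0016, -0.0009] tcp [0.424 0.086 0.337] dist 0.139
row [-0.0002, 0.13, -0.0965] [0.6111, 0.0015, -0.001] tcp [0.419 0.107 0.346] dist 0.162
row [-0.0002, 0.1527, -0.1035] [0.6984, 0.0015, -0.0011] tcp [0.415 0.129 0.353] dist 0.184
row [-0.0002, 0.1758, -0.1085] [0.7857, 0.0015, -0.0011] tcp [0.41  0.152 0.358] dist 0.207
```

>>> apply_moves(
  targets=[
    [0, 0.005, -0.01, 0.04, 0, 0, 0],
    [0, 0.0145, -0.0195, 0.0875, 0, 0, 0],
    [0, 0.022, -0.028, 0.13, 0, 0, 0],
    [0, 0.0306, -0.0367, 0.1748, 0, 0, 0],
    [0, 0.0306, -0.0367, 0.1748, 0, 0, 0],
    [0, 0.0306, -0.0367, 0.1748, 0, 0, 0],
  ],
)

```text
clock: 18.1
ee_pos: [0.4389, 0.0102, 0.2856]
ee_rot: [-2.967, 0.002, -2.941]
ft_force: [1.5, 12.1, -3.3]
grip_width: 0.01
gripper_force: 49.8
```

```bash
cat > n.py <<'E'
from h import *
st=get_state();print(gp(),cur(),np.degrees(cur()[0]),st['qpos'],st['grip_width'])
w=optics.snapshot('wrist');s=optics.snapshot('scene')
for n,p in (('w',w),('s',s)):
  for k in ('lid_bar','lid_middle'):
    for d in finder.spot_point(p,k)[:1]:
      # intersect ray with the bin's mid plane (normal bx)
      o,r=ray(p,d['location']);q=o+r*((H-o)@bx)/(r@bx) if 0 else None
      loc=d['location']
      best=min(np.arange(0,80,.25),key=lambda a:np.linalg.norm(proj(p,[H+Rn.from_rotvec(-bx*np.radians(a)).apply(-by*(.222 if k=='lid_bar' else .086)+np.array([0,0,0 if k=='lid_bar' else .005]))])[0][::-1]-loc))
      pr=proj(p,[H+Rn.from_rotvec(-bx*np.radians(best)).apply(-by*(.222 if k=='lid_bar' else .086))])[0][::-1]
      print(n,k,round(d['p'],2),'angle',best,'miss',np.linalg.norm(pr-loc).round(1))
for a in np.radians([15,20,25,30,35,40,45]): lid(a)
E
python3 n.py
```

```text
[ 0.44450543 -0.01607618  0.13328271] (np.float64(0.19712881755759723), np.float64(0.22099415059039174), np.float64(-0.017974429027636202)) 11.294649266454723 [-0.05079892  0.42116148  1.94032013 -0.24849581  0.75013828 -1.64262518] 0.00997435222290434
w lid_bar 0.86 angle 11.0 miss 1.9
s lid_bar 0.86 angle 12.0 miss 2.7
s lid_middle 0.93 angle 7.5 miss 1.2
row [-0.0002, 0.0136, -0.016] [0.0881, 0.0015, -0.0009] tcp [0.436 0.026 0.299] dist 0.021
row [-0.0002, 0.0297, -0.0334] [0.1753, 0.0014, -0.001] tcp [0.432 0.044 0.313] dist 0.045
row [-0.0002, 0.0473, -0.0494] [0.2626, 0.0014, -0.001] tcp [0.428 0.064 0.326] dist 0.068
row [-0.0002, 0.0661, -0.0637] [0.3499, 0.0014, -0.0011] tcp [0.424 0.085 0.337] dist 0.092
row [-0.0002, 0.0862, -0.0764] [0.4371, 0.0013, -0.0012] tcp [0.42  0.106 0.346] dist 0.115
row [-0.0002, 0.1073, -0.0872] [0.5244, 0.0013, -0.0012] tcp [0.415 0.128 0.353] dist 0.138
row [-0.0002, 0.1292, -0.0962] [0.6117, 0.0012, -0.0013] tcp [0.411 0.151 0.358] dist 0.161
```

>>> apply_moves(
  targets=[
    [0, 0.007, -0.01, 0.044, 0, 0, 0],
    [0, 0.0145, -0.0185, 0.088, 0, 0, 0],
    [0, 0.0225, -0.0272, 0.132, 0, 0, 0],
    [0, 0.0307, -0.0359, 0.175, 0, 0, 0],
    [0, 0.0395, -0.0439, 0.219, 0, 0, 0],
    [0, 0.0483, -0.0519, 0.2626, 0, 0, 0],
    [0, 0.0483, -0.0519, 0.2626, 0, 0, 0],
  ],
)

```text
clock: 19.1
ee_pos: [0.4273, 0.0664, 0.3283]
ee_rot: [-2.704, 0.002, -2.94]
ft_force: [-0.6, 8.6, -5.5]
grip_width: 0.0101
gripper_force: 50.3
```

```bash
sed -i 's/dz=.002/dz=.0045/;s/r=.222,dz/r=.221,dz/' h.py; python3 n.py
```

```text
[0.44070152 0.00218163 0.18823016] (np.float64(0.46040263696854417), np.float64(0.2210853156032956), np.float64(-0.018067785066802983)) 26.37912797499139 [ 0.17485316  0.3663346   1.90905478 -0.55601989  0.93163597 -1.24504837] 0.010054203921721681
w lid_bar 0.73 angle 25.75 miss 1.9
s lid_bar 0.81 angle 23.75 miss 2.1
s lid_middle 0.97 angle 25.75 miss 0.7
row [-0.0003, -0.024, 0.0408] [-0.1733, 0.0016, -0.0009] tcp [0.436 0.027 0.301] dist 0.047
row [-0.0003, -0.0128, 0.0198] [-0.0861, 0.0016, -0.001] tcp [0.432 0.046 0.315] dist 0.024
row [-0.0003, 0.0003, -0.0] [0.0012, 0.0015, -0.0011] tcp [0.428 0.066 0.328] dist 0.0
row [-0.0003, 0.015, -0.0186] [0.0885, 0.0015, -0.0011] tcp [0.424 0.087 0.338] dist 0.024
row [-0.0003, 0.0313, -0.0359] [0.1757, 0.0015, -0.0012] tcp [0.419 0.108 0.347] dist 0.048
row [-0.0003, 0.0491, -0.0517] [0.263, 0.0014, -0.0012] tcp [0.415 0.131 0.354] dist 0.071
row [-0.0003, 0.0682, -0.0659] [0.3503, 0.0013, -0.0013] tcp [0.41  0.153 0.359] dist 0.095
```

>>> apply_moves(
  targets=[
    [0, 0.008, -0.009, 0.044, 0, 0, 0],
    [0, 0.0155, -0.0186, 0.0885, 0, 0, 0],
    [0, 0.0237, -0.0272, 0.132, 0, 0, 0],
    [0, 0.0318, -0.0359, 0.1757, 0, 0, 0],
    [0, 0.0407, -0.0438, 0.219, 0, 0, 0],
    [0, 0.0496, -0.0517, 0.263, 0, 0, 0],
    [0, 0.0591, -0.0588, 0.307, 0, 0, 0],
    [0, 0.0687, -0.0659, 0.35, 0, 0, 0],
    [0, 0.0687, -0.0659, 0.35, 0, 0, 0],
    [0, 0.0687, -0.0659, 0.35, 0, 0, 0],
    [0, 0.0687, -0.0659, 0.35, 0, 0, 0],
  ],
)

```text
clock: 20.5
ee_pos: [0.4098, 0.1527, 0.3583]
ee_rot: [-2.356, 0.001, -2.942]
ft_force: [-0.7, 0.8, -2.0]
grip_width: 0.0102
gripper_force: 50.7
```

```bash
cat >> n.py <<'E'
t=optics.snapshot('top')
print('pred',proj(t,[M-ey*.025,M-ey*.025-ex*.016+np.array([-.007,0,.03])])[:,::-1].round(1),proj(s,[M-ey*.025])[:,::-1].round(1))
for p in (s,t):
  for k in ('scoop_hook','scoop_grip','scoop'): print(k,[(round(d['p'],2),np.round(d['location'],1)) for d in finder.spot_point(p,k)[:3]])
  for k,z in (('spice_jar_mid',.052),('pepper_mid',.045),('egg_cup_mid',.03)): print(k,[(round(d['p'],2),atz(p,d['location'],z).round(3)) for d in finder.spot_point(p,k)[:2]])
E
python3 n.py
```

```text
[0.43156522 0.04547198 0.24896928] (np.float64(0.8018531467959773), np.float64(0.2212066775567527), np.float64(-0.018403806336813534)) 45.94280110069355 [ 0.47296874  0.40928437  1.83265715 -0.79235874  1.27619749 -0.90701722] 0.010201325579134531
w lid_bar 0.84 angle 45.5 miss 3.4
s lid_bar 0.59 angle 50.5 miss 2.5
row [-0.0004, -0.0499, 0.1311] [-0.5253, -0.0002, -0.0007] tcp [0.436 0.027 0.301] dist 0.14
row [-0.0004, -0.0465, 0.1076] [-0.438, -0.0002, -0.0006] tcp [0.432 0.046 0.315] dist 0.117
row [-0.0004, -0.0411, 0.0844] [-0.3508, -0.0003, -0.0006] tcp [0.428 0.066 0.328] dist 0.094
row [-0.0004, -0.0337, 0.0618] [-0.2635, -0.0003, -0.0006] tcp [0.424 0.087 0.338] dist 0.07
row [-0.0004, -0.0243, 0.04] [-0.1762, -0.0003, -0.0006] tcp [0.419 0.108 0.347] dist 0.047
row [-0.0004, -0.0131, 0.0191] [-0.089, -0.0003, -0.0006] tcp [0.415 0.131 0.354] dist 0.023
row [-0.0004, -0.0001, -0.0008] [-0.0017, -0.0004, -0.0006] tcp [0.41  0.153 0.359] dist 0.001
pred [[194.4 383.5]
 [202.2 388.1]] [[116.9 280.7]]
scoop_hook [(0.56, array([346.2, 266. ]))]
scoop_grip [(0.17, array([164.3, 275. ]))]
scoop [(0.67, array([344.2, 269.4]))]
spice_jar_mid [(0.71, array([ 0.604, -0.059,  0.052]))]
pepper_mid [(0.76, array([ 0.578, -0.217,  0.045]))]
egg_cup_mid []
scoop_hook [(0.79, array([199.7, 384.9])), (0.51, array([208.5, 127.5])), (0.49, array([195.1, 375.1]))]
scoop_grip [(0.66, array([206. , 389.1])), (0.41, array([216.5, 126.8]))]
scoop [(0.91, array([207.4, 373. ]))]
spice_jar_mid [(0.77, array([ 0.607, -0.061,  0.052]))]
pepper_mid [(0.71, array([ 0.559, -0.223,  0.045]))]
egg_cup_mid [(0.68, array([ 0.602, -0.068,  0.03 ])), (0.67, array([ 0.503, -0.061,  0.03 ]))]
```

>>> apply_moves(
  targets=[
    [0, 0, 0, 0, 0, 0, 0],
    [0, 0, 0, 0, 0, 0, 0],
    [0, 0, 0, 0, 0, 0, 0],
    [0, 0, 0, 0, 0, 0, 0],
  ],
)

```text
clock: 21.85
ee_pos: [0.4097, 0.1531, 0.3582]
ee_rot: [-2.354, 0.0, -2.941]
ft_force: [1.3, -1.9, 1.5]
grip_width: 0.0101
gripper_force: 50.7
```

```bash
python3 -c "
from h import *
print(np.degrees(cur()[0])-1.16,get_state()['ft_force'],get_state()['grip_width'])
print(bot.finish_job())"
```

```text
44.829358704027584 [ 1.32785099 -1.8765763   1.549937  ] 0.010093601785688609
the job is handed in; nothing more can be done
None
```

The job is handed in at about 22 s: the scoop was hooked about 80 mm from the marker, slid into line with it along the bar and released, and the lid is held at about 45° with the spice jar, pepper shaker and egg cup not touched; no verdict was returned.

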